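Trip test and re-arm a roller-lever limit switch

ROBOT

A 7-joint arm with a two-finger parallel gripper is mounted at the origin on a cart in front of the work surface, level with it; the furniture and walls round the work are solid. World frame = base frame: x ahead of the robot, y to its left, z up, the work surface at z = 0. Lengths are in m, angles in degrees, forces in N, time in s.
With the tool pointing down it reaches from about 0.425 to 0.875 m from the base axis. Payload 4.7 kg.
Tool frame: the origin (TCP) lies on the mounting face of the last link; the fingertips stand 182 mm ahead of it and the grasp point (between the pads) lies 164 mm ahead of it; z points along the fingers, y is the line along which they close (so a half turn about z gives the same grasp; the last joint's range is limited). The gripper opens to 87 mm and grips with 3 to 60 N. Pads are 19 mm wide; open, the fingers measure 117 mm over their backs; the gripper's body (75 mm by 190 mm) begins 51 mm behind the grasp point.
Start: joints at [0.808, 18.392, -4.016, 83.108, 1.295, 78.541, -3.26], TCP at [0.65, -0, 0.405] pointing down, gripper open.
Joint ranges: [-163.93, 163.93], [-17.29, 119.83], [-79.2, 71.16], [3.27, 140.29], [-89.18, 269.18], [5.43, 117.66], [-154.24, 154.24]. Speed limits (degrees/s): [147.25, 147.25, 180, 180, 180, 180, 180].

INTERFACE

Orientations are given as [roll, pitch, yaw] about the fixed x, y, z axes, in that order (R = Rz(yaw) Ry(pitch) Rx(roll)).
In Python, from cell import env gives the robot as it stands.
- The arm moves only by the tool servo_tool, never from a script. Its argument "plan" is a list of rows, each an object with "xyz": the shift along the tool's x, y, z in cm, a list of three; "twist": the turn, a rotation vector about the tool's x, y, z in degrees, a list of three; "jaw": the closure, from 0 (fully open) to 1 (shut). In form: [{"xyz": [x, y, z], "twist": [wx, wy, wz], "jaw": jaw}, ...]. A call has 1 to 10 rows; each row is the pose to reach, as a shift and turn from the pose commanded when the call began, along the tool's axes at that moment; what a row does not reach only later rows make up. A row lasts 1/12 s, in which the tool goes at most 41.7 mm and 7.16 degrees, less where a joint would pass 70% of its speed; a pose out of reach is approached as far as the arm can. A call with a gripper value outside its range is refused whole. The fingers move at their own pace and stop on an object; "newtons" is the grip in N (left out, the last holds). Time passes only in rows, so rows that repeat a pose let the fingers close. It gives the time, the measured TCP pose, the force, the opening and the grip force at its end, in the units of the state.
- env.get_obs(): the state, without advancing time (a new reading comes with each control period).
- env.read_camera(name): name is "scene" or "side" or "wrist"; returns a dict with "img" (420x560x3 uint8, red, green, blue), "camera_matrix" (3x3 intrinsics, pixels), "k1" (the pictures are not rectified: a ray, as slopes to the right and down, at radius r is drawn at 1 + k1 r^2 times it, then the intrinsics apply), "R" (3x3) and "t" (3): a world point X has camera coordinates R X + t. Camera axes: x right, y down, z forward; pixel columns grow to the right and rows downward; lengths in m; the calibration is good to about 2 mm. A picture is of the moment at which its call begins. There is no depth.
- env.sign_off(): hands the job in; it is judged then, once.
The state is a dict: "time_s": time; "qpos": joint angles; "joint_velocities": joint speeds; "effort": joint torques, N m; "tool_pos": TCP position; "tool_rot": TCP orientation; "force": force on the tool from outside, world axes, zero at the start; "wrist_torque": the same for the moment, N m; "grip_width": finger opening in m; "grasp_force": force on a finger pad.
Only numpy, scipy, OpenCV 4.12 (cv2) and the standard library are available. Lean on these libraries where they do the work, as an engineer would, in place of code of your own. Each camera call takes 0.05 s, during which the arm holds its last target. There are 200 camera calls.

TASK

Test the roller-lever limit switch, the one whose arm carries a roller: reach in under its hood and push the arm sideways, towards its own reset box, until the switch trips and its reset plunger stands at least 10 mm up, but do not force the arm onto its end stop. Let the arm spring back upright, then press the raised plunger fully home to re-arm the switch. Do not bend over the whisker of the other switch, and leave the tools and the tin on the bench where they lie.

Things in the scene. Friction and masses are not known exactly. Their poses are not given: they have to be found in the camera images.
- roller_stand: Fixed test stand of the roller-lever switch. Origin on the bench top under the lever's pivot; x points from the front (robot side) to the back, y to the side of the reset box, z up. Base plate 10 mm thick, x -75 to 55, y -60 to 155 mm. Dark switch housing x 0 to 42, y +-23, z 27 to 97 mm; back plate behind it. Reset box 48 x 44 mm at x -35, y 130 mm, its top at z 55 mm.
- hood_edge (a point): Middle of the front edge of the flat clear-plastic hood (narrow metal edging) over the roller stand's arm: stand x -42, y 0, z 173 mm (underside; 3 mm thick, 110 mm wide, back to x 54). It overhangs the roller's front face by 10 mm; open at front and sides. A tool pointing straight down cannot get at the arm; one leaning about 40 degrees, upper end towards the front, can.
- roller_center (a point): Centre of the plastic roller (20 mm diameter, 16 mm long along stand x) on top of the steel arm (12 mm wide, 5 mm thick, at stand x -10 to -15). At rest at stand x -24, y 0, z 125 mm. The arm turns about the stand's x axis at z 70 mm: the roller goes on a 55 mm circle to the stand's +y and sinks (at 0.7 rad: y 35, z 112 mm).
- roller_arm (a joint): Angle of the roller arm, rad: 0 upright at rest, growing as it leans to the stand's +y (the reset box); it cannot go the other way. A spring returns it. After 0.2 rad of free travel it lifts the plunger: tripped (plunger 10 mm up) from 0.51 rad, hard end stop at 1.0 rad. Takes 1 to 6 N at the roller.
- plunger (a joint): Height of the reset plunger above its home position, m: 0 home (armed). The arm lifts it as it is deflected (by 0.035 sin(angle) - 0.007: 10 mm at 0.51 rad, 15.5 mm at 0.7 rad) and it stays up by friction (4 N) until it is pressed down. It cannot be pressed home while the arm is deflected.
- plunger_top (a point): Centre of the top face of the reset plunger's flat round head (24 mm diameter, 6 mm thick), which stands on the reset box of the roller stand at x = -35, y = 130 mm of the stand; z = 65 mm when home.
- whisker_stand: The other fixed stand, of the same shape and axes, with its own hood and reset box, but its switch has a thin straight wire whisker instead of a roller arm. Not to be tested.
- whisker (a joint): Angle of the other switch's wire whisker (5 mm thick, 80 mm long), rad; 0 upright at rest, limp spring; leave it.
- screwdriver: Bystander: screwdriver lying on the bench, 170 mm long, 28 mm thick; origin at the centre of its underside.
- pliers: Bystander: pliers lying on the bench, 171 x 59 mm, 12 mm high; origin at the centre of the underside.
- tape_measure: Bystander: tape measure standing on the bench, 87 x 36 mm, 64 mm high; origin at the centre of the underside.
- wax_tin: Bystander: round tin standing on the bench, 71 mm across, 28 mm high; origin at the centre of the underside.

How it is judged:
By the outcome, as a careful person would: the job done as asked, in the order asked, and still so for the second after the job is handed in, with the robot touching nothing.
It also fails if it takes over 61 s, if anything falls off the work surface, if the arm or the gripper's body presses on something with over 40 N, if the wrist force passes 120 N, or if a joint passes its speed limit or range.

## Working session

There is one attempt and no reset: what is moved stays moved. The work goes in short steps, Python scripts to look and compute and a tool call to move; the robot and the scene stay as the last step left them, time stands still between calls to the robot, and variables do not carry over. Pictures are saved under pics/ and viewed, at most 13 in all, crops included, and the job is handed in when it is done.

Besides the shell and the picture viewer there is one more tool, called after ">>>" by a JSON object that holds its "api" and its "payload". servo_tool: Moves the arm, as the interface text tells. Its arguments: {"type":"object","properties":{"plan":{"type":"array","items":{"type":"object","properties":{"xyz":{"type":"array","items":{"type":"number"}},"twist":{"type":"array","items":{"type":"number"}},"jaw":{"type":"number"}}}},"newtons":{"type":"number"}},"required":["plan"]}

```bash
mkdir -p pics; cat > h.py <<'E'
import numpy as np,cv2
from cell import env
from scipy.spatial.transform import Rotation as Rot
def cam(n,save=None):
    c=env.read_camera(n)
    if save: cv2.imwrite(save,c['img'][:,:,::-1])
    return c
def proj(c,X):
    P=(np.asarray(c['R'])@np.atleast_2d(X).T).T+np.asarray(c['t'])
    s=P[:,:2]/P[:,2:]; s=s*(1+c['k1']*(s**2).sum(1,keepdims=True))
    K=np.asarray(c['camera_matrix']); return s@K[:2,:2].T+K[:2,2]
def ray(c,uv):
    K=np.asarray(c['camera_matrix']); d=np.linalg.solve(K,[uv[0],uv[1],1])[:2]; s=d.copy()
    for _ in range(20): s=d/(1+c['k1']*(s@s))
    R=np.asarray(c['R']); o=-R.T@np.asarray(c['t']); v=R.T@np.r_[s,1]; return o,v/np.linalg.norm(v)
def atz(c,uv,z):
    o,v=ray(c,uv); return o+v*(z-o[2])/v[2]
E
python3 - <<'E'
from h import *
import pickle
d={n:cam(n,f'pics/{n}0.png') for n in('scene','side','wrist')}
pickle.dump(d,open('c0.pkl','wb'))
for n in d: c=d[n];print(n,-np.array(c['R']).T@c['t'],np.array(c['R'])[2],c['k1'])
o=env.get_obs();print(o['time_s'],o['tool_pos'],o['tool_rot'],o['force'])
E
```

```text
scene [0.05550375 0.59693942 0.59206229] [ 0.57603471 -0.63565661 -0.51393061] -0.04013754266170592
side [0.30300367 0.74393175 0.77432117] [ 0.25407005 -0.72336073 -0.64202622] -0.12434923471651074
wrist [0.65014395 0.07049001 0.38374512] [-0.00175639 -0.25773465 -0.96621414] -0.04132267880396559
0.15 [ 6.49843211e-01 -1.49897295e-05  4.03923971e-01] [-1.79917266e+02  4.45247323e-03  9.00038306e+01] [0.00238598 0.58327266 0.57912195]
```

View pics/scene0.png

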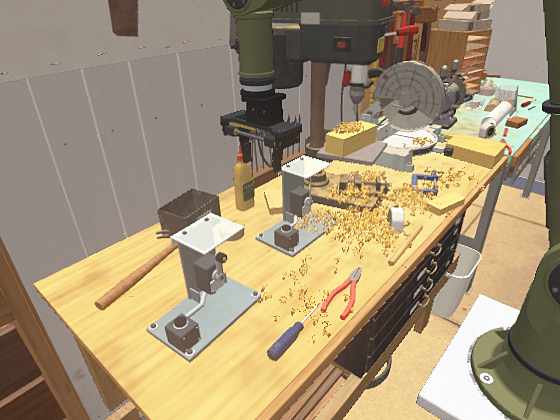

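View pics/side0.png

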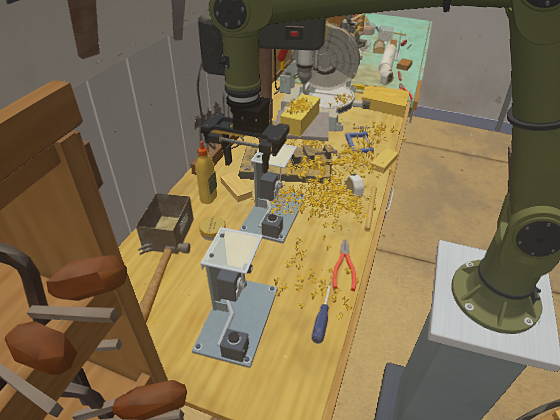

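The near stand (scene ~(200,290), side ~(235,300)) shows a round roller at scene (221,257). The far stand, at scene (300,210), should be the whisker one. I'll zoom in on the near stand for measuring.

```bash
python3 - <<'E'
import cv2,numpy as np
a=cv2.imread('pics/scene0.png')[205:365,140:270];b=cv2.imread('pics/side0.png')[220:370,185:285]
a=cv2.resize(a,None,fx=3.7,fy=3.7,interpolation=2);b=cv2.resize(b,None,fx=3,fy=3,interpolation=2)
im=np.zeros((600,800,3),np.uint8);im[:592,:481]=a[:592,:481];im[:450,490:790]=b
cv2.imwrite('pics/z0.png',im)
E
```

```text
(no output)
```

View pics/z0.png

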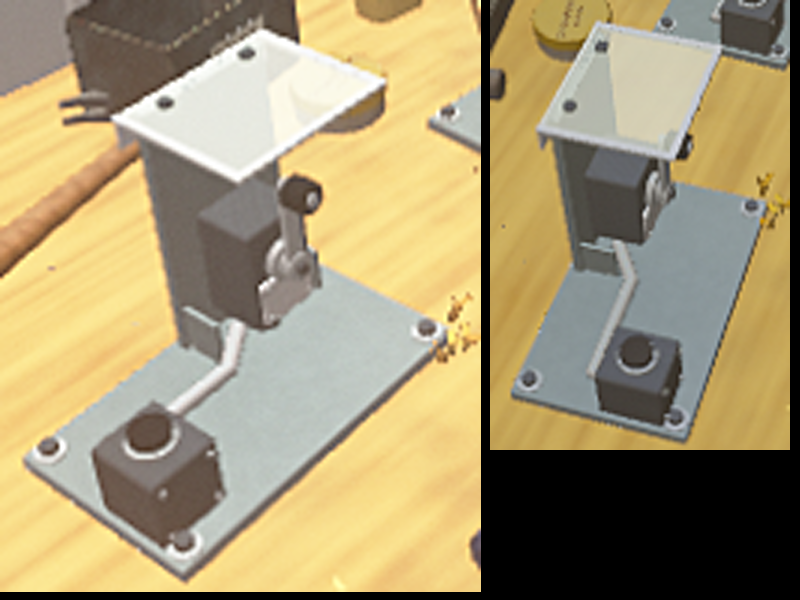

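The near stand has the black roller on a steel arm, so it is the one to test. Next I'll fit its pose from the keypoints.

```bash
python3 - <<'E'
from h import *
import pickle
from scipy.optimize import least_squares
d=pickle.load(open('c0.pkl','rb'))
S=[((-75,155,10),(187,572)),((55,155,10),(25,460)),((-75,-60,10),(447,335)),((-35,130,65),(151,430)),((-32,0,125),(312,197)),
((-42,55,176),(238,178)),((54,55,176),(113,117)),((-42,-55,176),(385,80)),((54,-55,176),(262,30))]
T=[((-42,55,176),(675,158)),((54,55,176),(540,130)),((54,-55,176),(598,23)),((-42,-55,176),(720,48)),((-75,155,10),(685,434)),((55,155,10),(513,392)),((-75,-60,10),(766,205)),((-35,130,65),(636,348))]
A=np.array([s[0] for s in S])/1e3;a=np.array([s[1] for s in S])/3.7+[140,205]
B=np.array([s[0] for s in T])/1e3;b=(np.array([s[1] for s in T])-[490,0])/3+[185,220]
def W(p,X): return Rot.from_euler('z',p[2]).apply(X)+[p[0],p[1],0]
def f(p): return np.r_[(proj(d['scene'],W(p,A))-a).ravel(),(proj(d['side'],W(p,B))-b).ravel()]
r=least_squares(f,[.65,.2,0],loss='soft_l1');print(r.x,np.degrees(r.x[2]));print(f(r.x).reshape(-1,2).round(1))
g=lambda p:(proj(d['scene'],W(p,A))-a).ravel();print(least_squares(g,[.65,.2,0]).x)
g2=lambda p:(proj(d['side'],W(p,B))-b).ravel();print(least_squares(g2,[.65,.2,0]).x)
p=r.x
for n,X in [('roller',(-.024,0,.125)),('hood',(-.042,0,.173)),('plg',(-.035,.13,.065)),('origin',(0,0,0))]: print(n,W(p,np.array([X])).round(4))
# other stand approx: plunger scene (287,232)?
print('whisker box',atz(d['scene'],(287,228),.06),'hood',atz(d['scene'],(307,163),.176), 'driver',atz(d['scene'],(292,335),.015),'pliers',atz(d['scene'],(343,293),.006))
E
```

```text
[0.58063763 0.22249952 0.09189474] 5.26518066295338
[[-0.7  0.7]
 [-1.4 -0.6]
 [ 2.  -1.9]
 [-0.2 -0.1]
 [ 0.2  0.8]
 [ 0.7  0.8]
 [-0.4  0.4]
 [ 0.4 -0. ]
 [-0.5 -0.2]
 [-0.1  0. ]
 [-1.3 -0.4]
 [-0.9 -1. ]
 [ 0.9 -1.3]
 [ 0.9  1.2]
 [-1.2 -0.1]
 [ 0.7 -2.3]
 [ 0.6  0.3]]
[0.58094417 0.22238462 0.09426951]
[0.57997866 0.22306286 0.08691406]
roller [[0.5567 0.2203 0.125 ]]
hood [[0.5388 0.2186 0.173 ]]
plg [[0.5339 0.3487 0.065 ]]
origin [[0.5806 0.2225 0.    ]]
whisker box [ 0.59133946 -0.02097502  0.06      ] hood [ 0.64115369 -0.16512495  0.176     ] driver [0.38504248 0.20724927 0.015     ] pliers [0.38004798 0.03794789 0.006     ]
```

```bash
cat >> h.py <<'E'
P=[.5806,.2225,np.radians(5.3)]
R0=Rot.from_euler('xyz',[180,0,90],degrees=True); RS=Rot.from_euler('z',P[2])
def goal(tip,lean,frm=None):
    """shift (cm, tool axes) and twist (deg) bringing the fingertips to stand point tip (mm)"""
    if frm is None:
        o=env.get_obs(); p=np.array(o['tool_pos']); R=Rot.from_euler('xyz',o['tool_rot'],degrees=True)
    else: p,R=frm
    Rt=RS*Rot.from_euler('y',-lean,degrees=True)*R0
    pt=RS.apply(np.array(tip)/1e3)+[P[0],P[1],0]-Rt.apply([0,0,.182])
    print('TCP',pt.round(3),'xyz',(R.inv().apply(pt-p)*100).round(2),'twist',np.degrees((R.inv()*Rt).as_rotvec()).round(2))
    return pt,Rt
def where():
    o=env.get_obs(); p=np.array(o['tool_pos']); R=Rot.from_euler('xyz',o['tool_rot'],degrees=True)
    t=RS.inv().apply(p+R.apply([0,0,.182])-[P[0],P[1],0])*1e3; z=RS.inv().apply(R.apply([0,0,1]))
    print('t',o['time_s'],'tip(stand mm)',t.round(1),'axis',z.round(3),'F',np.round(o['force'],1),'q',np.round(o['qpos'],0),'w',o['grip_width'])
E
python3 - <<'E'
from h import *
a=goal((-130,-45,210),45); goal((-80,-45,140),45,a); goal((-22,-45,113),45,a)
E
```

```text
TCP [0.327 0.154 0.339] xyz [ 15.38 -32.26   6.57] twist [-45.05   2.08  -5.02]
TCP [0.377 0.158 0.269] xyz [ 0.   -1.41  8.49] twist [0. 0. 0.]
TCP [0.435 0.164 0.242] xyz [ 0.    0.78 14.5 ] twist [0. 0. 0.]
```

>>> {"api": "servo_tool", "payload": {"plan": [{"xyz": [15.4,-28,3],"twist": [-45,2.1,-5],"jaw": 1},{"xyz": [15.4,-28,3],"twist": [-45,2.1,-5],"jaw": 1},{"xyz": [15.4,-28,3],"twist": [-45,2.1,-5],"jaw": 1},{"xyz": [15.4,-28,3],"twist": [-45,2.1,-5],"jaw": 1},{"xyz": [15.4,-28,3],"twist": [-45,2.1,-5],"jaw": 1},{"xyz": [15.4,-28,3],"twist": [-45,2.1,-5],"jaw": 1},{"xyz": [15.4,-28,3],"twist": [-45,2.1,-5],"jaw": 1},{"xyz": [15.4,-28,3],"twist": [-45,2.1,-5],"jaw": 1},{"xyz": [15.4,-28,3],"twist": [-45,2.1,-5],"jaw": 1},{"xyz": [15.4,-28,3],"twist": [-45,2.1,-5],"jaw": 1}]}}

```text
time_s: 0.98
tool_pos: [0.4187, 0.1643, 0.3491]
tool_rot: [136.6, 0.5, 95.5]
force: [-0.2, -1.6, 1.6]
grip_width: 0.0284
grasp_force: 0.0
```

```bash
python3 - <<'E'
from h import *
where();a=goal((-75,-45,155),45); goal((-22,-45,113),45,a)
E
```

```text
t 0.9833 tip(stand mm) [-41.5 -43.8 217. ] axis [ 0.688 -0.004 -0.726] F [-0.2 -1.6  1.6] q [-14. -17. -16. 131.  28.  28. -45.] w 0.028424971410548828
TCP [0.382 0.159 0.284] xyz [-0.12 -7.19  2.2 ] twist [-1.56  0.24  0.53]
TCP [0.435 0.164 0.242] xyz [-0.    0.78  6.72] twist [0. 0. 0.]
```

```bash
python3 - <<'E'
from h import *
a=goal((-22,-100,180),45); goal((-22,-100,113),45,a)
E
```

```text
TCP [0.44  0.109 0.309] xyz [-5.66 -1.68  4.05] twist [-1.56  0.24  0.53]
TCP [0.44  0.109 0.242] xyz [-0.   -4.74  4.74] twist [0. 0. 0.]
```

>>> {"api": "servo_tool", "payload": {"plan": [{"xyz": [-5.7,-1.7,4],"twist": [-1.6,0.2,0.5],"jaw": 1},{"xyz": [-5.7,-1.7,4],"twist": [-1.6,0.2,0.5],"jaw": 1},{"xyz": [-5.7,-1.7,4],"twist": [-1.6,0.2,0.5],"jaw": 1},{"xyz": [-5.7,-1.7,4],"twist": [-1.6,0.2,0.5],"jaw": 1},{"xyz": [-5.7,-6.4,8.7],"twist": [-1.6,0.2,0.5],"jaw": 1},{"xyz": [-5.7,-6.4,8.7],"twist": [-1.6,0.2,0.5],"jaw": 1},{"xyz": [-5.7,-6.4,8.7],"twist": [-1.6,0.2,0.5],"jaw": 1},{"xyz": [-5.7,-6.4,8.7],"twist": [-1.6,0.2,0.5],"jaw": 1},{"xyz": [-5.7,-6.4,8.7],"twist": [-1.6,0.2,0.5],"jaw": 1}]}}

```text
time_s: 1.73
tool_pos: [0.4391, 0.1012, 0.2419]
tool_rot: [135.0, 0.6, 94.4]
force: [0.6, -0.9, 0.6]
grip_width: 0.0003
grasp_force: 0.0
```

```bash
python3 - <<'E'
from h import *
where();a=goal((-22,-100,113),45); a=goal((-22,-40,113),45)
A=cam('scene')['img'][190:340,140:290];B=cam('wrist')['img'];
im=np.zeros((450,800,3),np.uint8);im[:,:450]=cv2.resize(A,(450,450),interpolation=2);im[:262,450:]=cv2.resize(B,(350,262));
cv2.imwrite('pics/z1.png',im[:,:,::-1])
E
```

```text
t 1.7333 tip(stand mm) [ -23.4 -111.1  113.2] axis [ 0.707 -0.018 -0.707] F [ 0.6 -0.9  0.6] q [ 11.  -8. -30. 138.  59.  10. -72.] w 0.0003302652267812659
TCP [0.44  0.109 0.242] xyz [0.78 0.08 0.1 ] twist [-0.01  1.05 -0.16]
TCP [0.434 0.169 0.242] xyz [ 6.78  0.06 -0.01] twist [-0.01  1.05 -0.16]
```

View pics/z1.png

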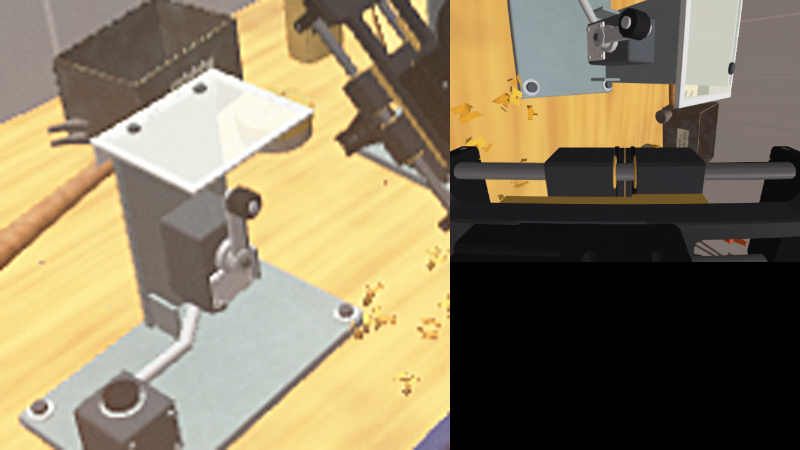

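The tool hangs beside the hood, and the roller shows in the wrist view at about full-frame (289,35). I'll check the predicted roller and tip projections against the images.

```bash
python3 - <<'E'
from h import *
w=cam('wrist');s=cam('scene')
o=env.get_obs();p=np.array(o['tool_pos']);R=Rot.from_euler('xyz',o['tool_rot'],degrees=True)
r=RS.apply([[-.032,0,.125],[-.042,-.055,.176],[-.042,.055,.176]])+[P[0],P[1],0]
t=p+R.apply([[0,0,.182],[0,0,.164],[.0095,0,.182],[0,.015,.182],[0,-.015,.182],[0,.095,.113],[0,-.095,.113],[.0375,0,.113]])
print(proj(w,r).round(0));print(proj(w,t).round(0).tolist());print(proj(s,t).round(0).tolist())
B=w['img'].copy();A=s['img'].copy()
for im,c in((B,w),(A,s)):
  for q in proj(c,np.r_[r,t]).round().astype(int): cv2.circle(im,tuple(int(v) for v in q),1,(255,0,255),-1)
A=A[120:300,190:370]
im=np.zeros((600,800,3),np.uint8);im[:,:600][:540,:540]=cv2.resize(A,(540,540),interpolation=2);im[:300,500:]=B[:300,180:480]
cv2.imwrite('pics/z2.png',im[:,:,::-1])
E
```

```text
[[ 278.   37.]
 [ 361.  175.]
 [ 381. -211.]]
[[279.0, 252.0], [279.0, 266.0], [279.0, 237.0], [305.0, 252.0], [253.0, 252.0], [532.0, 325.0], [26.0, 324.0], [279.0, 231.0]]
[[256.0, 236.0], [260.0, 233.0], [253.0, 238.0], [252.0, 230.0], [260.0, 241.0], [246.0, 187.0], [299.0, 261.0], [261.0, 232.0]]
```

View pics/z2.png

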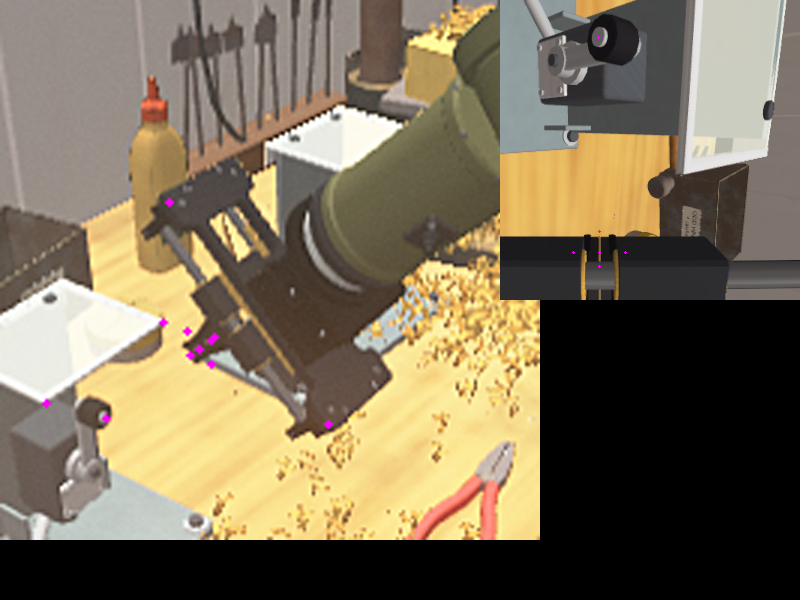

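```bash
python3 - <<'E'
from h import *
where();a=goal((-25,-32,114.5),45);goal((-25,8,113.5),45,a)
E
```

```text
t 1.9333 tip(stand mm) [ -22.3 -110.   115.4] axis [ 0.71  -0.017 -0.704] F [-0.8 -0.  -0. ] q [ 10.  -8. -30. 138.  59.  10. -72.] w 0.0007334414197841936
TCP [0.431 0.176 0.243] xyz [ 7.49 -0.21 -0.26] twist [ 0.21  0.97 -0.17]
TCP [0.427 0.216 0.242] xyz [ 4.   -0.07  0.07] twist [0. 0. 0.]
```

>>> {"api": "servo_tool", "payload": {"plan": [{"xyz": [2.5,-0.2,-0.2],"twist": [0,1,0],"jaw": 1},{"xyz": [5,-0.2,-0.2],"twist": [0,1,0],"jaw": 1},{"xyz": [6.5,-0.2,-0.2],"twist": [0,1,0],"jaw": 1},{"xyz": [7.5,-0.2,-0.2],"twist": [0,1,0],"jaw": 1},{"xyz": [7.5,-0.2,-0.2],"twist": [0,1,0],"jaw": 1},{"xyz": [7.5,-0.2,-0.2],"twist": [0,1,0],"jaw": 1}]}}

```text
time_s: 2.43
tool_pos: [0.4304, 0.1769, 0.242]
tool_rot: [134.9, -0.1, 95.3]
force: [0.5, -0.8, 0.1]
grip_width: 0.0005
grasp_force: 0.0
```

```bash
python3 - <<'E'
from h import *
where();goal((-25,8,113.5),45)
A=cam('side')['img'][200:350,170:320];S=cam('scene')['img'][190:310,170:290];B=cam('wrist')['img'];
im=np.zeros((600,800,3),np.uint8);im[:400,:400]=cv2.resize(S,(400,400),interpolation=2);im[:400,400:]=cv2.resize(A,(400,400),interpolation=2);im[400:,:400]=cv2.resize(B[0:280],(400,200))
cv2.imwrite('pics/z3.png',im[:,:,::-1])
E
```

```text
t 2.4333 tip(stand mm) [-24.9 -31.3 113.5] axis [ 0.708  0.001 -0.706] F [ 0.5 -0.8  0.1] q [  9.  -5. -41. 136.  68.  17. -88.] w 0.00045377376876383724
TCP [0.427 0.216 0.242] xyz [ 3.95  0.02 -0.  ] twist [ 0.11 -0.07 -0.1 ]
```

View pics/z3.png

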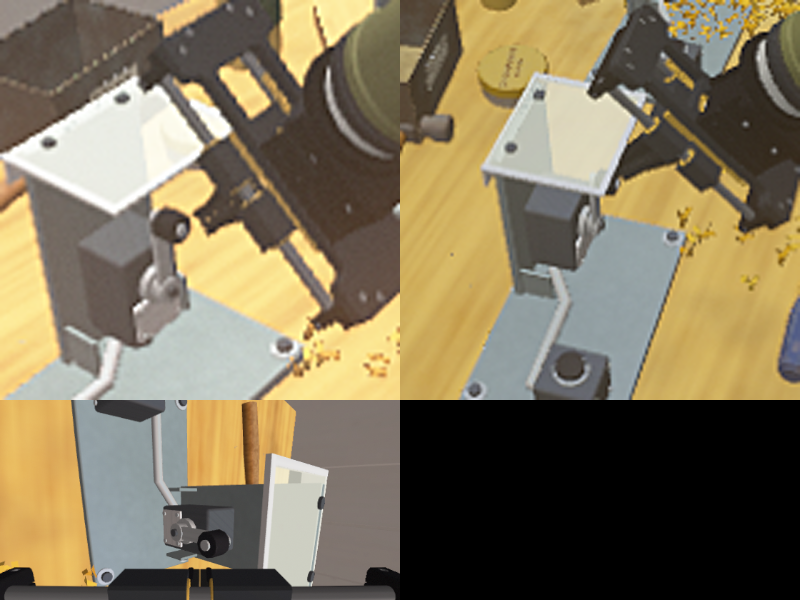

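The tip is under the hood beside the roller, with no contact. Now I'll push.

>>> {"api": "servo_tool", "payload": {"plan": [{"xyz": [0.8,0,0],"jaw": 1},{"xyz": [1.4,0,0],"jaw": 1},{"xyz": [2.0,0,0],"jaw": 1},{"xyz": [2.6,0,0],"jaw": 1},{"xyz": [3.2,0,0],"jaw": 1},{"xyz": [3.7,0,0],"jaw": 1},{"xyz": [4.1,0,0],"jaw": 1},{"xyz": [4.3,0,0],"jaw": 1},{"xyz": [4.3,0,0],"jaw": 1},{"xyz": [4.3,0,0],"jaw": 1}]}}

```text
validation failed for argument at $.pl...
```

```bash
python3 - <<'E'
from h import *
where()
si=cam('side');A=si['img'][200:350,170:320];S=cam('scene')['img'][190:340,140:290];w=cam('wrist');B=w['img']
for a in (.4,.5,.6,.7,.8,.9):
    X=RS.apply([[-.032,.055*np.sin(a),.07+.055*np.cos(a)]])+[P[0],P[1],0]; print(a,proj(w,X).round(0))
for h in(0,.01,.015): print(h,proj(si,RS.apply([[-.035,.13,.065+h]])+[P[0],P[1],0]).round(1))
im=np.zeros((600,800,3),np.uint8);im[:400,:400]=cv2.resize(S,(400,400),interpolation=2);im[:400,400:]=cv2.resize(A,(400,400),interpolation=2);im[400:,:400]=cv2.resize(B[0:280],(400,200))
im[400:,400:]=cv2.resize(B[130:230,180:380],(400,200))
cv2.imwrite('pics/z4.png',im[:,:,::-1])
E
```

```text
t 2.5833 tip(stand mm) [-25.2 -33.2 112.8] axis [ 0.708 -0.001 -0.706] F [0.5 0.  0.9] q [  9.  -5. -40. 136.  68.  17. -88.] w 0.00016642954121096358
0.4 [[280. 161.]]
0.5 [[277. 151.]]
0.6 [[273. 141.]]
0.7 [[268. 132.]]
0.8 [[263. 124.]]
0.9 [[258. 117.]]
0 [[234.3 336.3]]
0.01 [[234.  333.5]]
0.015 [[233.8 332.1]]
```

View pics/z4.png

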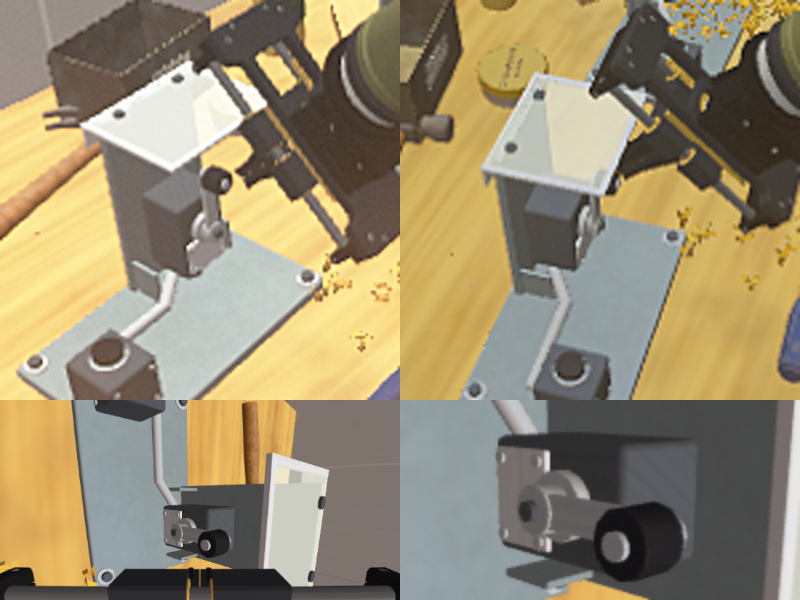

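The call was refused because each row needs a twist, so nothing moved. The arm is still upright; I'll repeat the push with twists.

>>> {"api": "servo_tool", "payload": {"plan": [{"xyz": [0.8,0,0],"twist": [0,0,0],"jaw": 1},{"xyz": [1.4,0,0],"twist": [0,0,0],"jaw": 1},{"xyz": [2.0,0,0],"twist": [0,0,0],"jaw": 1},{"xyz": [2.6,0,0],"twist": [0,0,0],"jaw": 1},{"xyz": [3.2,0,0],"twist": [0,0,0],"jaw": 1},{"xyz": [3.7,0,0],"twist": [0,0,0],"jaw": 1},{"xyz": [4.1,0,0],"twist": [0,0,0],"jaw": 1},{"xyz": [4.4,0,0],"twist": [0,0,0],"jaw": 1},{"xyz": [4.4,0,0],"twist": [0,0,0],"jaw": 1},{"xyz": [4.4,0,0],"twist": [0,0,0],"jaw": 1}]}}

```text
time_s: 3.57
tool_pos: [0.4262, 0.2174, 0.2396]
tool_rot: [135.1, 0.1, 94.8]
force: [3.1, -5.8, -2.8]
grip_width: 0.0008
grasp_force: 3.2
```

```bash
python3 - <<'E'
from h import *
where()
si=cam('side');A=si['img'][200:350,170:320];S=cam('scene')['img'][190:340,140:290];w=cam('wrist');B=w['img'].copy()
for a in (.4,.5,.6,.7,.8,.9):
    X=RS.apply([[-.032,.055*np.sin(a),.07+.055*np.cos(a)]])+[P[0],P[1],0]; q=proj(w,X)[0]; print(a,q.round(0)); cv2.circle(B,(int(q[0]),int(q[1])),1,(255,0,255),-1)
im=np.zeros((600,800,3),np.uint8);im[:400,:400]=cv2.resize(S,(400,400),interpolation=2);im[:400,400:]=cv2.resize(A,(400,400),interpolation=2);im[400:,:400]=cv2.resize(B[0:280],(400,200))
im[400:,400:]=cv2.resize(B[170:290,160:400],(400,200))
cv2.imwrite('pics/z5.png',im[:,:,::-1])
E
```

```text
t 3.5667 tip(stand mm) [-25.8   8.  110.6] axis [ 0.705 -0.007 -0.709] F [ 3.1 -5.8 -2.8] q [  6.  -1. -44. 133.  71.  23. -95.] w 0.000784819862484039
0.4 [284. 238.]
0.5 [281. 229.]
0.6 [277. 219.]
0.7 [272. 210.]
0.8 [268. 202.]
0.9 [263. 194.]
```

View pics/z5.png

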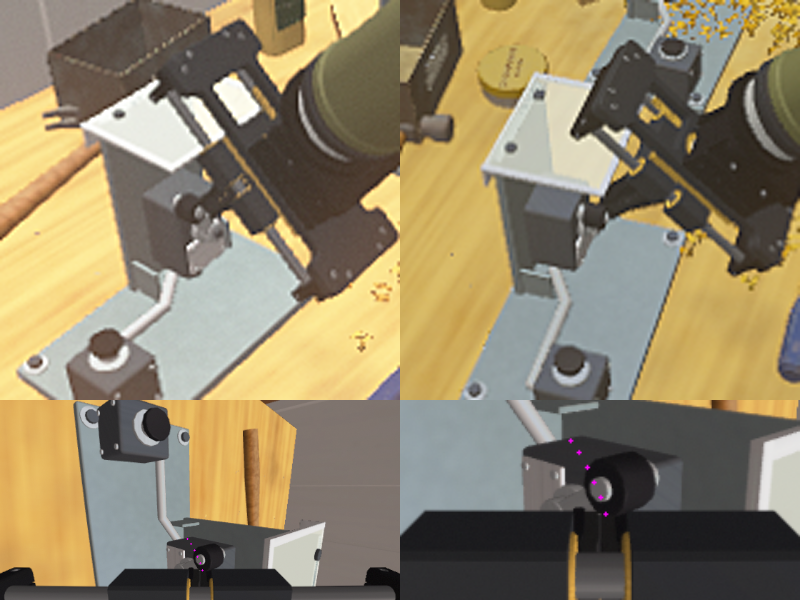

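The arm leans about 0.55 rad (roller at full-frame ~(279,223)) and the plunger is visibly raised. I'll push 8–9 mm further for margin.

>>> {"api": "servo_tool", "payload": {"plan": [{"xyz": [0.4,0,0],"twist": [0,0,0],"jaw": 1},{"xyz": [0.8,0,0],"twist": [0,0,0],"jaw": 1},{"xyz": [0.8,0,0],"twist": [0,0,0],"jaw": 1},{"xyz": [0.8,0,0],"twist": [0,0,0],"jaw": 1},{"xyz": [0.8,0,0],"twist": [0,0,0],"jaw": 1}]}}

```text
time_s: 4.13
tool_pos: [0.4255, 0.225, 0.2395]
tool_rot: [135.1, 0.1, 94.8]
force: [1.6, -7.3, -2.4]
grip_width: 0.0004
grasp_force: 3.2
```

```bash
python3 - <<'E'
from h import *
where()
si=cam('side');A=si['img'][290:350,210:270];S=cam('scene')['img'][190:340,140:290];w=cam('wrist');B=w['img'].copy()
for a in (.5,.6,.7,.8,.9,1.):
    X=RS.apply([[-.032,.055*np.sin(a),.07+.055*np.cos(a)]])+[P[0],P[1],0]; q=proj(w,X)[0]; print(a,q.round(0)); cv2.circle(B,(int(q[0]),int(q[1])),1,(255,0,255),-1)
im=np.zeros((600,800,3),np.uint8);im[:400,:400]=cv2.resize(S,(400,400),interpolation=2);im[:400,400:]=cv2.resize(A,(400,400),interpolation=2);im[400:,:400]=cv2.resize(B[0:280],(400,200))
im[400:,400:]=cv2.resize(B[170:290,160:400],(400,200))
cv2.imwrite('pics/z6.png',im[:,:,::-1])
E
```

```text
t 4.1333 tip(stand mm) [-25.9  15.4 110.5] axis [ 0.705 -0.008 -0.709] F [ 1.6 -7.3 -2.4] q [  6.  -1. -45. 133.  71.  25. -96.] w 0.0004470908724385401
0.5 [281. 242.]
0.6 [277. 232.]
0.7 [273. 223.]
0.8 [268. 215.]
0.9 [263. 207.]
1.0 [257. 200.]
```

View pics/z6.png

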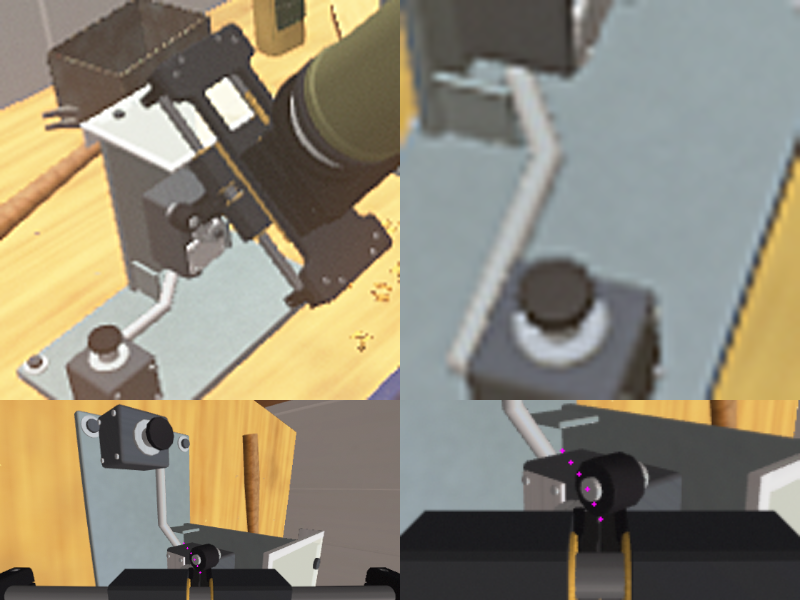

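The arm is at about 0.70 rad, so the switch is tripped (plunger ~15 mm up) and well short of the stop. I'll back out sideways the same way, then lift.

>>> {"api": "servo_tool", "payload": {"plan": [{"xyz": [-1.5,0,0],"twist": [0,0,0],"jaw": 1},{"xyz": [-3,0,0],"twist": [0,0,0],"jaw": 1},{"xyz": [-5,0,0],"twist": [0,0,0],"jaw": 1},{"xyz": [-7.5,0,0],"twist": [0,0,0],"jaw": 1},{"xyz": [-10,0,0],"twist": [0,0,0],"jaw": 1},{"xyz": [-12.5,0,0],"twist": [0,0,0],"jaw": 1},{"xyz": [-12.5,0,0],"twist": [0,0,0],"jaw": 1},{"xyz": [-12.5,3.5,-3.5],"twist": [0,0,0],"jaw": 1},{"xyz": [-12.5,7.5,-7.5],"twist": [0,0,0],"jaw": 1},{"xyz": [-12.5,7.5,-7.5],"twist": [0,0,0],"jaw": 1}]}}

```text
time_s: 5.12
tool_pos: [0.4379, 0.1016, 0.3069]
tool_rot: [135.1, 0.4, 94.9]
force: [1.0, -1.2, 0.4]
grip_width: 0.0003
grasp_force: 0.0
```

```bash
python3 - <<'E'
from h import *
where();a=goal((-60,20,260),0);b=goal((-36,130,110),0);goal((-36,130,75),0,b)
E
```

```text
t 5.1167 tip(stand mm) [ -24.7 -109.   178. ] axis [ 0.706 -0.01  -0.708] F [ 1.  -1.2  0.4] q [ -6. -15. -14. 135.  27.  17. -38.] w 0.00034277698612416994
TCP [0.519 0.237 0.442] xyz [12.7  16.13 -3.11] twist [44.91  0.53 -0.26]
TCP [0.533 0.349 0.292] xyz [23.82  7.24  9.1 ] twist [44.91  0.53 -0.26]
TCP [0.533 0.349 0.257] xyz [ 0.  -0.   3.5] twist [0. 0. 0.]
```

>>> {"api": "servo_tool", "payload": {"plan": [{"xyz": [0,4,-4],"twist": [0,0,0],"jaw": 1},{"xyz": [12.7,16,-3],"twist": [45,0.5,0],"jaw": 1},{"xyz": [12.7,16,-3],"twist": [45,0.5,0],"jaw": 1},{"xyz": [12.7,16,-3],"twist": [45,0.5,0],"jaw": 1},{"xyz": [12.7,16,-3],"twist": [45,0.5,0],"jaw": 1},{"xyz": [12.7,16,-3],"twist": [45,0.5,0],"jaw": 1},{"xyz": [12.7,16,-3],"twist": [45,0.5,0],"jaw": 1},{"xyz": [12.7,16,-3],"twist": [45,0.5,0],"jaw": 1},{"xyz": [12.7,16,-3],"twist": [45,0.5,0],"jaw": 1},{"xyz": [12.7,16,-3],"twist": [45,0.5,0],"jaw": 1}]}}

```text
time_s: 5.95
tool_pos: [0.5193, 0.2374, 0.4419]
tool_rot: [179.7, -0.1, 95.1]
force: [-0.6, 0.5, -1.2]
grip_width: 0.0002
grasp_force: 0.0
```

```bash
python3 - <<'E'
from h import *
where();a=goal((-36,130,260),0);b=goal((-36,130,110),0,a)
E
```

```text
t 5.95 tip(stand mm) [-58.7  20.7 259.9] axis [ 0.005  0.001 -1.   ] F [-0.6  0.5 -1.2] q [-19.   8.  -9.  91.   1.  80. -23.] w 0.0001697694797706305
TCP [0.533 0.349 0.442] xyz [1.096e+01 2.320e+00 1.000e-02] twist [ 0.29 -0.05 -0.24]
TCP [0.533 0.349 0.292] xyz [ 0. -0. 15.] twist [0. 0. 0.]
```

>>> {"api": "servo_tool", "payload": {"plan": [{"xyz": [4,1,0],"twist": [0,0,0],"jaw": 1},{"xyz": [8,2,0],"twist": [0,0,0],"jaw": 1},{"xyz": [11,2.3,0],"twist": [0,0,0],"jaw": 1},{"xyz": [11,2.3,4],"twist": [0,0,0],"jaw": 1},{"xyz": [11,2.3,8],"twist": [0,0,0],"jaw": 1},{"xyz": [11,2.3,12],"twist": [0,0,0],"jaw": 1},{"xyz": [11,2.3,15],"twist": [0,0,0],"jaw": 1},{"xyz": [11,2.3,15],"twist": [0,0,0],"jaw": 1},{"xyz": [11,2.3,15],"twist": [0,0,0],"jaw": 1}]}}

```text
time_s: 6.7
tool_pos: [0.5322, 0.3482, 0.292]
tool_rot: [179.8, -0.0, 95.0]
force: [0.6, 1.3, 1.0]
grip_width: 0.0004
grasp_force: 0.0
```

```bash
python3 - <<'E'
from h import *
where();a=goal((-36,130,75),0)
A=cam('side')['img'][210:350,150:330];S=cam('scene')['img'][190:370,110:290];
im=np.zeros((400,800,3),np.uint8);im[:,:400]=cv2.resize(S,(400,400),interpolation=2);im[:311,400:]=cv2.resize(A,(400,311),interpolation=2)
cv2.imwrite('pics/z7.png',im[:,:,::-1])
E
```

```text
t 6.7 tip(stand mm) [-36.1 129.7 110. ] axis [ 0.003  0.    -1.   ] F [0.6 1.3 1. ] q [-26.  21. -12.  93.   5.  66. -34.] w 0.00035321228277500013
TCP [0.533 0.349 0.257] xyz [0.03 0.05 3.5 ] twist [ 0.17 -0.   -0.26]
```

View pics/z7.png

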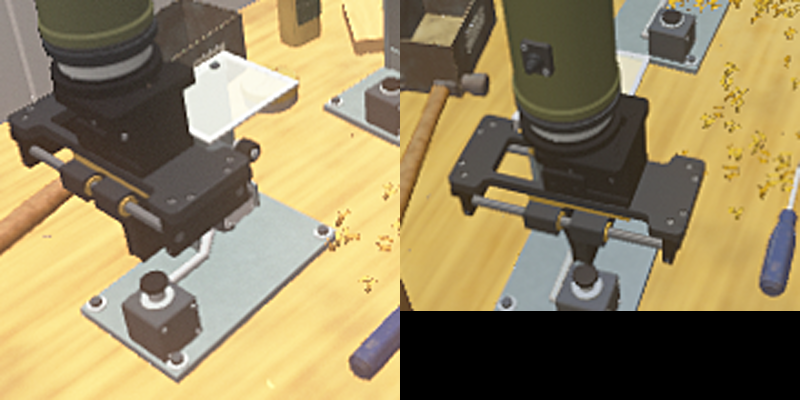

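The roller is back upright, the plunger is up, and the tip is right above it. I'll press down.

>>> {"api": "servo_tool", "payload": {"plan": [{"xyz": [0,0,1.5],"twist": [0,0,0],"jaw": 1},{"xyz": [0,0,2.5],"twist": [0,0,0],"jaw": 1},{"xyz": [0,0,3],"twist": [0,0,0],"jaw": 1},{"xyz": [0,0,3.4],"twist": [0,0,0],"jaw": 1},{"xyz": [0,0,3.8],"twist": [0,0,0],"jaw": 1},{"xyz": [0,0,4.1],"twist": [0,0,0],"jaw": 1},{"xyz": [0,0,4.4],"twist": [0,0,0],"jaw": 1},{"xyz": [0,0,4.4],"twist": [0,0,0],"jaw": 1},{"xyz": [0,0,4.4],"twist": [0,0,0],"jaw": 1}]}}

```text
time_s: 7.55
tool_pos: [0.5336, 0.3485, 0.249]
tool_rot: [179.7, -0.1, 95.0]
force: [0.2, -0.0, 0.9]
grip_width: 0.0003
grasp_force: 0.3
```

```bash
python3 -c "
from h import *
where()"
```

```text
t 7.55 tip(stand mm) [-34.1 130.2  67. ] axis [ 0.006  0.002 -1.   ] F [ 0.2 -0.   0.9] q [-26.  24. -12.  95.   6.  62. -35.] w 0.00031068614247411943
```

Not bottomed out yet, so I'll keep pressing in small steps until the force rises.

>>> {"api": "servo_tool", "payload": {"plan": [{"xyz": [0,0,0.2],"twist": [0,0,0],"jaw": 1},{"xyz": [0,0,0.4],"twist": [0,0,0],"jaw": 1},{"xyz": [0,0,0.4],"twist": [0,0,0],"jaw": 1},{"xyz": [0,0,0.4],"twist": [0,0,0],"jaw": 1}]}}

```text
time_s: 7.88
tool_pos: [0.5336, 0.3486, 0.2476]
tool_rot: [179.7, -0.1, 95.0]
force: [-4.6, -3.0, 13.5]
grip_width: 0.0005
grasp_force: 6.9
```

>>> {"api": "servo_tool", "payload": {"plan": [{"xyz": [0,0,0.2],"twist": [0,0,0],"jaw": 1},{"xyz": [0,0,0.2],"twist": [0,0,0],"jaw": 1},{"xyz": [0,0,0.2],"twist": [0,0,0],"jaw": 1}]}}

```text
time_s: 8.13
tool_pos: [0.5335, 0.3487, 0.2475]
tool_rot: [179.6, -0.1, 95.0]
force: [-7.5, -5.1, 22.9]
grip_width: 0.0003
grasp_force: 11.4
```

Force rises with no further travel, so the plunger is home. I'll retract and check.

>>> {"api": "servo_tool", "payload": {"plan": [{"xyz": [0,0,-1],"twist": [0,0,0],"jaw": 1},{"xyz": [0,0,-4],"twist": [0,0,0],"jaw": 1},{"xyz": [0,0,-8],"twist": [0,0,0],"jaw": 1},{"xyz": [0,0,-12],"twist": [0,0,0],"jaw": 1},{"xyz": [0,0,-15],"twist": [0,0,0],"jaw": 1},{"xyz": [0,0,-15],"twist": [0,0,0],"jaw": 1},{"xyz": [0,0,-15],"twist": [0,0,0],"jaw": 1}]}}

```text
time_s: 8.72
tool_pos: [0.533, 0.3486, 0.3954]
tool_rot: [179.5, -0.2, 95.0]
force: [-0.9, 0.0, -0.5]
grip_width: 0.0006
grasp_force: 0.0
```

```bash
python3 - <<'E'
from h import *
where()
A=cam('side')['img'][270:350,210:290];S=cam('scene')['img'][190:370,110:290];
b=cv2.imread('pics/side0.png')[270:350,210:290,::-1]
im=np.zeros((600,800,3),np.uint8);im[:400,:400]=cv2.resize(S,(400,400),interpolation=2);im[:300,400:700]=cv2.resize(A,(300,300),interpolation=2);im[300:,400:700]=cv2.resize(b,(300,300),interpolation=2)
cv2.imwrite('pics/z8.png',im[:,:,::-1])
E
```

```text
t 8.7167 tip(stand mm) [-34.1 130.6 213.4] axis [ 0.009  0.004 -1.   ] F [-0.9  0.  -0.5] q [-26.  17. -12.  86.   4.  77. -33.] w 0.0006173137593494706
```

View pics/z8.png

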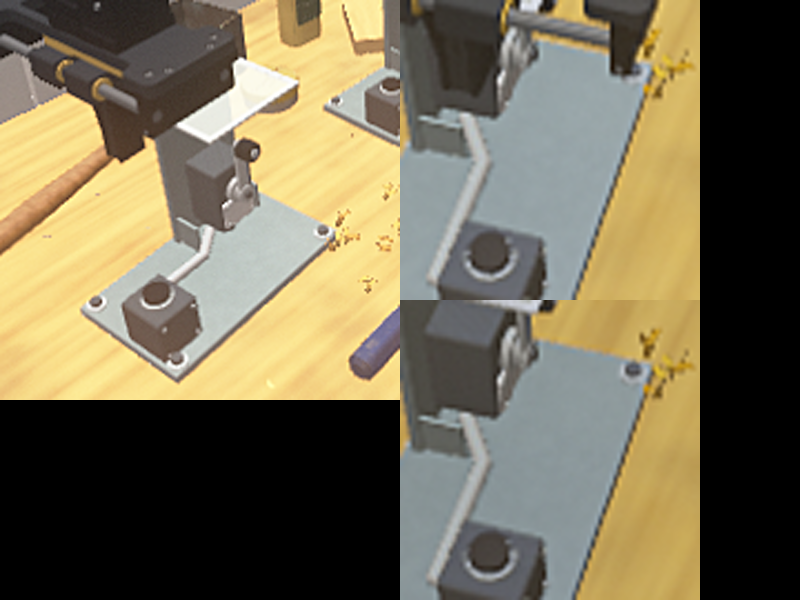

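The plunger looks the same as in the starting picture (home), the arm is upright, and the robot is clear.

```bash
python3 -c "
from cell import env
print(env.sign_off())"
```

```text
the job is handed in; nothing more can be done
None
```

The roller-lever switch was tripped at about 0.7 rad (plunger about 15 mm up, clear of the end stop), the arm sprang back upright, the plunger was pressed home, and the job is handed in; I kept clear of the whisker and the bench items.

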